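# Load and lock a gel-casting cassette

### The job

Take the longer of the two white gel-casting cassettes out of its upright drain stand, slide it down into the slot of the slanted white casting stand until it is fully home, without dropping it, and then turn the wing latch clockwise to its stop so that its arm lies over the cassette's top edge. Leave the shorter cassette and everything else on the bench where it stands.

Things in the scene. Friction and masses are not known exactly. Their poses are not given: they have to be found in the camera images.
- cassette: the longer cassette: flat stiff white slab with grey window panels on both faces, 100 mm long (y) x 8 mm thick (x) x 85 mm high (z), 150 g, alike on both faces and end for end. Origin: centre of its underside, z up. It stands upright in a grey drain stand, underside 8 mm above the table
- drain_a: grey upright drain stand that holds the longer cassette, fixed; footplate 70 x 126 mm; its slotted walls (36 mm thick over all in x) reach 30 mm above the table, so the cassette's upper 63 mm is free to grip. Origin: centre of its underside. The shorter cassette stands in a stand just like it
- slot: slot of the white casting stand, leaning 30 degrees from vertical, mouth towards the robot's side; fixed. Origin: centre of the slot's floor, 32 mm above the table. z: sliding direction, up and out of the slot; x: across it (cassette thickness); y: along it (cassette length). A cassette fully home has its underside at z = 0, its top edge at z = 85 mm
- slot_mouth (a point): centre of the slot's mouth, 46 mm up the slot's z from its floor, axes as the slot's. Inside, the slot is 10.6 mm (x) by 105 mm (y) and 41 mm deep, topped by grey flared lips from z = 41 to 46 mm that are 17 mm apart at the mouth; its walls are 36 mm thick over all
- latch_grip (a point): middle of the latch's black wing handle, on the latch's axis (parallel to the slot's z), 74 mm along the slot's y and 110 mm up its z from the slot's floor. The wing is a bar 40 mm long, 10 mm thick, 12 mm above and 14 mm below this point. A flat steel arm, 36 mm long, points along the wing 16 to 22 mm below this point, on a round post
- latch (a joint): turn of the latch in rad, growing clockwise seen from above along its axis. At 0 wing and arm point 0.17 rad clockwise of the slot's +x, clear of the slot; at the stop, 1.4, along the slot's -y, the arm over the corner of a cassette that is fully home, 3 mm to spare. It starts at 0 to 0.3, stays where it is left and takes about 0.1 N m to turn
- short_cassette: shorter cassette of the same height and thickness, 70 (y) x 8 (x) x 85 (z) mm, standing in the other drain stand; not to be used. Origin: centre of its underside
- beaker: small white beaker, 68 mm wide at the rim, 85 mm tall, near the stands; bystander. Origin: centre of its underside
- amber_bottle: amber bottle with red cap, 72 mm diameter, 150 mm tall, behind the stands; bystander. Origin: centre of its underside
- jar: white jar with blue cap, 56 mm diameter, 80 mm tall; bystander. Origin: centre of its underside
- tip_box: red pipette-tip box with clear lid, 88 x 123 x 59 mm; bystander. Origin: centre of its underside
- timer: grey bench timer, 70 x 70 x 22 mm; bystander. Origin: centre of its underside

How it is judged:
On the way:
1. the longer cassette is fully home in the slanted slot while the latch is still turned aside (below 0.6 rad) (z of cassette in the frame of slot between -0.004 and 0.004 m and x of cassette in the frame of slot between -0.004 and 0.004 m and y of cassette in the frame of slot between -0.006 and 0.006 m and angle between the z axis of cassette and the z axis of slot, either way round below 0.07 rad and angle between the x axis of cassette and the x axis of slot, either way round below 0.07 rad and value of joint latch below 0.6 rad), for 0.2 s.
At the end, for the whole second after the job is handed in: The longer cassette rests in the slanted slot: underside within 4 mm of its floor, within 4 mm across, 6 mm along and 0.07 rad of the slot; the latch is past 1.2 rad (stop 1.4); the other loose things still stand level (0.15 rad), not moved over 20 mm (z of cassette in the frame of slot between -0.004 and 0.004 m and x of cassette in the frame of slot between -0.004 and 0.004 m and y of cassette in the frame of slot between -0.006 and 0.006 m and angle between the z axis of cassette and the z axis of slot, either way round below 0.07 rad and angle between the x axis of cassette and the x axis of slot, either way round below 0.07 rad and value of joint latch above 1.2 rad and linear speed of cassette below 0.02 m/s and angle between each of short_cassette, beaker, amber_bottle, jar, tip_box, timer's own z axis and vertical below 0.15 rad); the robot touches nothing.
It fails at once if the cassette is dropped into the slot (faster than 0.3 m/s with its underside within 50 mm of the slot's floor) (distance between cassette and slot below 0.05 m and linear speed of cassette above 0.3 m/s).
It fails at once if the shorter cassette is moved more than 20 mm (distance of short_cassette from where it was at the start of the episode above 0.02 m).
It fails at once if another loose thing on the bench is moved more than 20 mm (distance of any of beaker, amber_bottle, jar, tip_box, timer from where it was at the start of the episode above 0.02 m).
It also fails if it takes over 50 s, if anything falls off the work surface, if the arm or the gripper's body presses on something with over 40 N, if the wrist force passes 120 N, or if a joint passes its speed limit or range.

### The arm

A 6-joint arm with a two-finger parallel gripper is mounted at the origin on the work surface. World frame = base frame: x ahead of the robot, y to its left, z up, the work surface at z = 0. Lengths are in m, angles in rad, forces in N, time in s.
With the tool pointing down it reaches from about 0.425 to 0.95 m from the base axis. Payload 3.5 kg.
Tool frame: the origin (TCP) lies between the finger pads; the fingertips stand 14 mm ahead of it and the grasp point (between the pads) lies 5 mm behind it (ctrl.tip_extent is the distance from the TCP to the fingertips, in m); x points along the fingers, z is the direction in which the jaws open and shut, and the axes are right-handed (so a half turn about x gives the same grasp; the last joint's range is limited). The gripper opens to 85 mm and grips with 20 to 120 N. Pads are 22 mm wide; open, the fingers measure 114 mm over their backs; the gripper's body (76 mm by 85 mm) begins 54 mm behind the grasp point. The pads swing forward as they close: fully open they stand 13 mm farther back than shut.
Start: joints at [1.129, 0.286, 1.577, -0, 1.279, -0.15], TCP at [0.194, 0.646, 0.245] pointing down, gripper open.
Joint ranges: [-2.77, 2.77], [-0.9, 2.22], [0.21, 2.48], [-1.53, 4.67], [0.24, 2.81], [-2.84, 2.84]. Speed limits (rad/s): [2.79, 2.79, 3.14, 3.14, 3.14, 3.14].

### API

Orientations are given as a unit quaternion [x, y, z, w].
In Python, from plant import ctrl gives the robot as it stands.
- The arm moves only by the tool move_arm, never from a script. Its argument "commands" is one flat list of numbers, 4 for each row, row after row: the shift along the tool's x, y, z in units of 25 mm (1.0 is 25 mm), then the turn about the tool's x in units of 5 degrees (1.0 is 5 degrees). A call has 1 to 20 rows; each row shifts and turns the commanded pose from where the row before left it, along the tool's axes as they then stand; what a row does not reach is not made up. A row lasts 1/8 s, in which the tool goes at most 62.5 mm and 10.7 degrees, less where a joint would pass 70% of its speed; a pose out of reach is approached as far as the arm can. A call is refused whole if a number of a shift passes 1 or a number of a turn 1, either way. A call with a gripper value outside its range is refused whole. "jaw" is the finger opening in mm, from 0 to 85.4, set as the call begins (left out, the last holds). The fingers move at their own pace and stop on an object; "force" is the grip in N (left out, the last holds). Time passes only in rows, so rows that do not move let the fingers close. It gives the time, the measured TCP pose, the force and the opening at its end, in the units of the state.
- ctrl.get_state(): the state, without advancing time (a new reading comes with each control period).
- ctrl.read_camera(name): name is "side" or "top" or "wrist"; returns the picture (384x512x3 uint8, red, green, blue); there is no depth.
- ctrl.get_calibration(name): a dict with "camera_matrix" (3x3 intrinsics, pixels), "camera_from_world" (4x4, takes a point from world to camera coordinates); the wrist camera has in their place "mount" (4x4, takes a point from camera to tool coordinates, whose origin is the TCP and whose axes are the tool frame's). Camera axes: x right, y down, z forward; pixel columns grow to the right and rows downward; lengths in m; the calibration is good to about 2 mm. A picture is of the moment at which its call begins: read the wrist's pose just before it. get_calibration takes no time and is no camera call.
- ctrl.sign_off(): hands the job in, once; it reports no verdict.
The state is a dict: "time": time; "qpos": joint angles; "dq": joint speeds; "joint_efforts": joint torques, N m; "eef_pos": TCP position; "tcp_rot": TCP orientation; "contact_force": force on the tool from outside, world axes, zero at the start; "wrist_torque": the same for the moment, N m; "opening": opening from 0.0 (shut) to 1.0 (fully open).
Only numpy, scipy, OpenCV 4.12 (cv2) and the standard library are available. Lean on these libraries where they do the work, as an engineer would, in place of code of your own. Each camera call takes 0.05 s, during which the arm holds its last target.

## Working session

There is one attempt and no reset: what is moved stays moved. The work goes in short steps, Python scripts to look and compute and a tool call to move; the robot and the scene stay as the last step left them, time stands still between calls to the robot, and variables do not carry over. Pictures are saved under pics/ and viewed, and the job is handed in when it is done.

Besides the shell and the picture viewer there is one more tool, called after "Emit:" as name(argument=value, ...) on one line, values as JSON. move_arm: Moves the arm, as the interface text tells. Its arguments: {"type":"object","properties":{"commands":{"type":"array"},"jaw":{"type":"number"},"force":{"type":"number"}},"required":["commands"]}

```bash
ls; mkdir -p pics
python3 - <<'E'
from plant import ctrl
import cv2
s=ctrl.get_state()
print(s)
for n in ["side","top","wrist"]:
    im=ctrl.read_camera(n); cv2.imwrite(f"pics/{n}0.png",im[:,:,::-1])
    print(n,ctrl.get_calibration(n))
print(ctrl.tip_extent)
E
```

```text
pics
{'time': 0.0, 'qpos': array([ 1.12899882e+00,  2.87217142e-01,  1.57820132e+00,  4.75822274e-05,
        1.27859762e+00, -1.49987657e-01]), 'dq': array([ 4.62812161e-04, -2.35167285e-05,  5.49520275e-04,  2.50688909e-05,
        1.04711077e-03,  9.48172505e-04]), 'joint_efforts': array([ 5.07857603e-04, -4.05966103e+01, -2.92635280e+01, -9.47395438e-05,
        5.76620630e-03,  6.82795132e-06]), 'eef_pos': array([0.193868  , 0.64590028, 0.24389965]), 'tcp_rot': array([-0.42237791,  0.56814752,  0.42160061,  0.56662   ]), 'contact_force': array([ 0.55712482, -0.08721212, -0.29798594]), 'wrist_torque': array([ 0.01943389,  0.04123928, -0.03608653]), 'opening': 0.9977327451262229}
side {'camera_matrix': array([[427.4731856 ,   0.        , 247.37734683],
       [  0.        , 427.4731856 , 202.27758008],
       [  0.        ,   0.        ,   1.        ]]), 'camera_from_world': array([[ 0.98477113, -0.17384017, -0.00232759, -0.53185251],
       [-0.10481176, -0.58295048, -0.80571908,  0.14193209],
       [ 0.13870948,  0.79369284, -0.5922933 ,  1.15494932],
       [ 0.        ,  0.  
[... 316 characters left out ...]
 -0.02620797, -0.14411008,  0.5645126 ],
       [ 0.14451943, -0.01445042, -0.98939644,  1.12948683],
       [ 0.        ,  0.        ,  0.        ,  1.        ]])}
wrist {'camera_matrix': array([[302.94092674,   0.        , 250.77396039],
       [  0.        , 302.94092674, 189.57563341],
       [  0.        ,   0.        ,   1.        ]]), 'mount': array([[-9.75172103e-04, -3.23570506e-01,  9.46203560e-01,
        -1.28188990e-01],
       [-6.34655635e-04, -9.46203619e-01, -3.23571181e-01,
         8.28409314e-02],
       [ 9.99999323e-01, -9.16051010e-04,  7.17355528e-04,
         1.34596026e-03],
       [ 0.00000000e+00,  0.00000000e+00,  0.00000000e+00,
         1.00000000e+00]])}
0.014
```

Run:
```python
import cv2
for n in ["side","top"]:
    im=cv2.imread(f"pics/{n}0.png"); cv2.imwrite(f"pics/{n}0b.png",cv2.resize(im,(800,600),interpolation=cv2.INTER_CUBIC))
```

```text
(no output)
```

View pics/side0b.png

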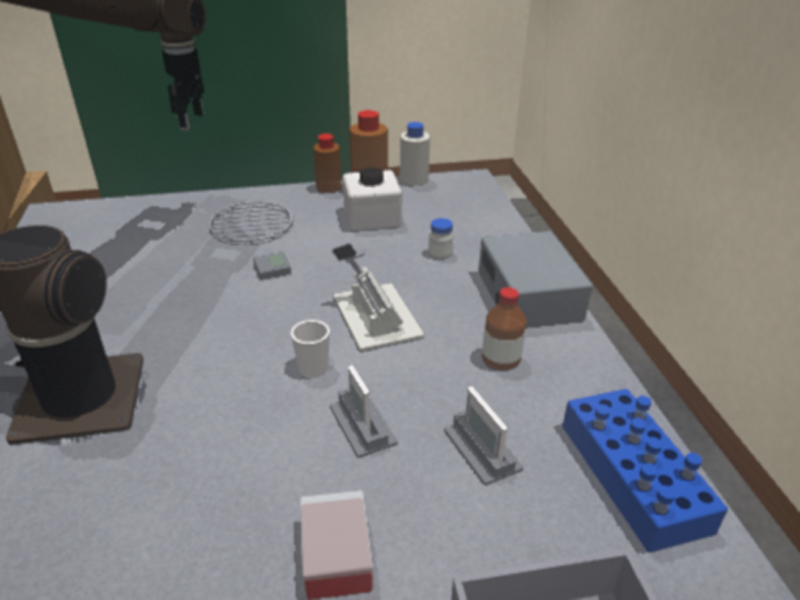

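View pics/top0b.png

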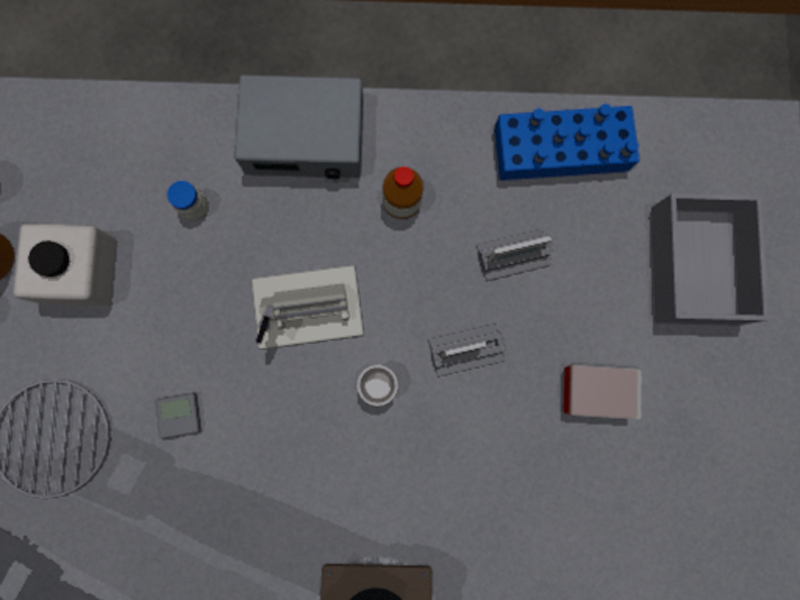

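View pics/wrist0.png

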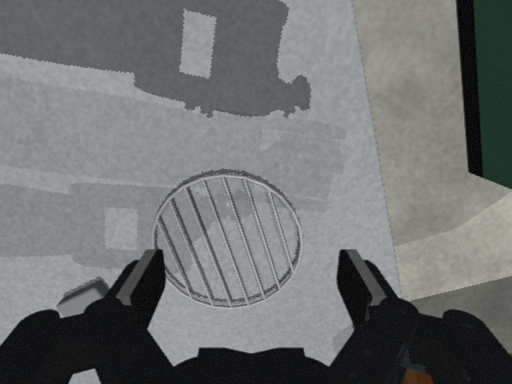

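```bash
cat > h.py <<'E'
import numpy as np, cv2
from scipy.spatial.transform import Rotation as R
from plant import ctrl
def P(n,pts):
    c=ctrl.get_calibration(n);K=c['camera_matrix'];T=c['camera_from_world']
    p=np.atleast_2d(pts)@T[:3,:3].T+T[:3,3]; q=p@K.T; return q[:,:2]/q[:,2:]
def ray(n,uv,z):
    c=ctrl.get_calibration(n);K=c['camera_matrix'];T=c['camera_from_world']
    o=-T[:3,:3].T@T[:3,3]; d=T[:3,:3].T@np.linalg.solve(K,[uv[0],uv[1],1])
    return o+d*(z-o[2])/d[2]
def crop(src,out,x0,y0,w,h,k):
    im=cv2.imread(src)[y0:y0+h,x0:x0+w]
    im=cv2.resize(im,None,fx=k,fy=k,interpolation=cv2.INTER_CUBIC)
    for i in range(0,w,10): cv2.putText(im,str(x0+i),(i*k,8),0,.3,(0,255,255),1);cv2.line(im,(i*k,10),(i*k,14),(0,255,255),1)
    for i in range(0,h,10): cv2.putText(im,str(y0+i),(0,i*k+4),0,.3,(0,255,255),1)
    cv2.imwrite(out,im)
E
python3 - <<'E'
from h import *
crop("pics/top0.png","pics/tA.png",300,145,60,38,13)
crop("pics/top0.png","pics/tB.png",155,165,80,60,10)
crop("pics/side0.png","pics/sA.png",280,240,60,70,8)
crop("pics/side0.png","pics/sB.png",205,150,70,75,8)
E
```

```text
(no output)
```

View pics/tA.png

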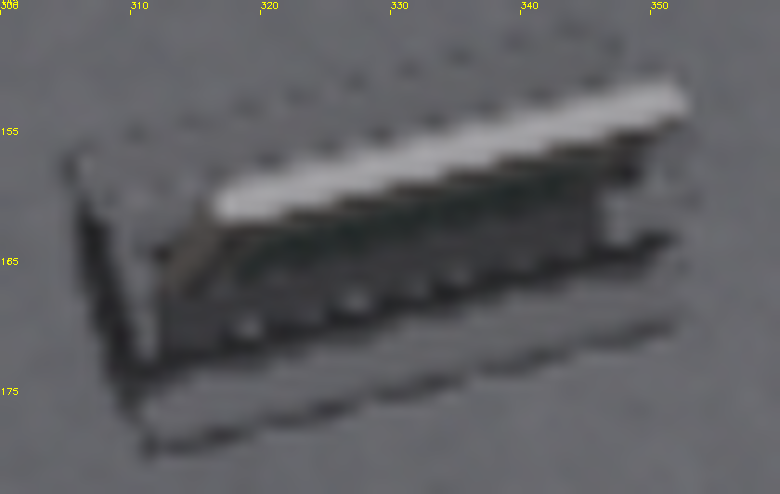

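View pics/tB.png

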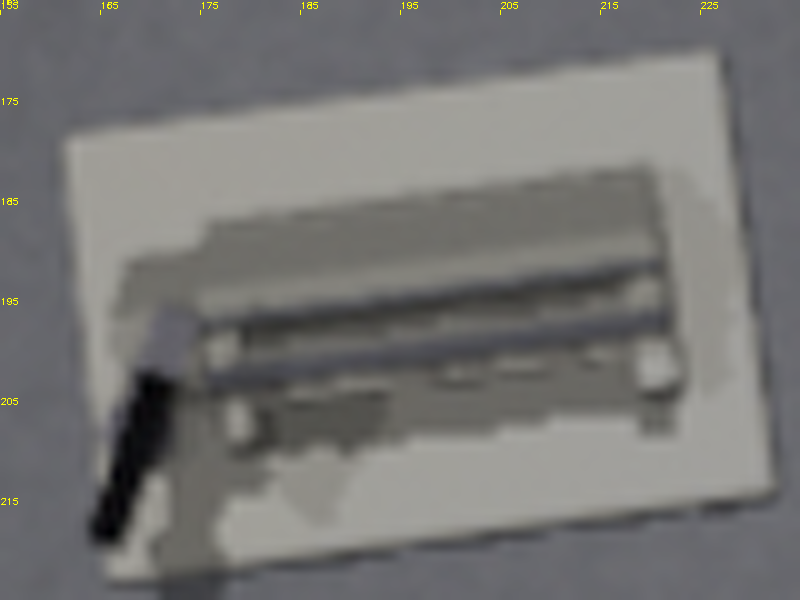

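View pics/sA.png

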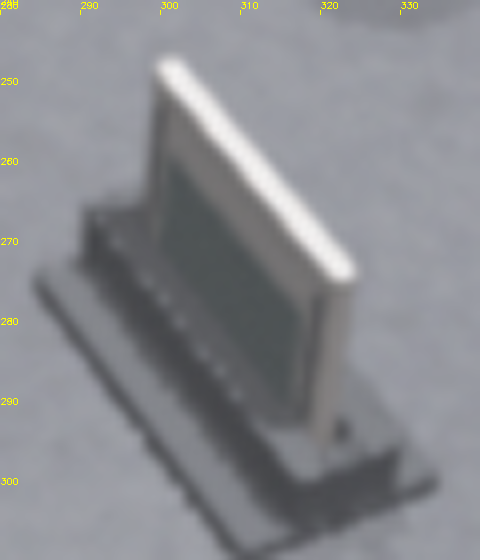

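View pics/sB.png

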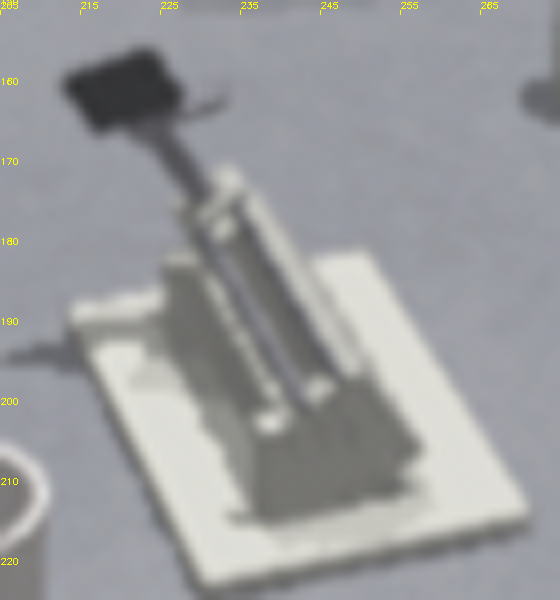

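```bash
cat >> h.py <<'E'
def slotT(x,y,yaw,tilt=np.pi/6):
    T=np.eye(4);T[:3,:3]=(R.from_euler('z',yaw)*R.from_euler('y',-tilt)).as_matrix();T[:3,3]=[x,y,.032];return T
def tf(T,p): return np.atleast_2d(p)@T[:3,:3].T+T[:3,3]
def draw(im,n,k,off,pts,col=(0,255,0),closed=True):
    q=((P(n,pts)-off+.5)*k).astype(int); cv2.polylines(im,[q.reshape(-1,1,2)],closed,col,1)
E
python3 - <<'E'
from h import *
from scipy.optimize import least_squares
# cassette
for n,a,b in [("top",(316.3,160.3),(352,152.2)),("side",(301.5,248),(324,273.8))]:
    A=ray(n,a,.093);B=ray(n,b,.093);d=A-B
    print(n,A,B,np.linalg.norm(d),(A+B)/2,np.degrees(np.arctan2(-d[0],d[1])))
# slot
L=np.array([0,.074,.110])
def f(p):
    T=slotT(*p)
    return np.concatenate([(P("top",tf(T,L))-[167.5,210]).ravel(),(P("side",tf(T,L))-[220.5,161]).ravel(),
      (P("top",tf(T,[0,.0525,.046]))-[176,199.7]).ravel()*.7,(P("top",tf(T,[0,-.0525,.046]))-[221,193.7]).ravel()*.7,
      (P("side",tf(T,[0,.0525,.046]))-[232,174]).ravel()*.7,(P("side",tf(T,[0,-.0525,.046]))-[242.5,200]).ravel()*.7])
r=least_squares(f,[.5,.15,0.1]);print(r.x,np.degrees(r.x[2]),r.fun.round(1))
T=slotT(*r.x);print(tf(T,L),tf(T,[0,0,.046]))
for n,(x0,y0,w,h,k) in {"top":(155,165,80,60,10),"side":(205,145,70,75,8)}.items():
    im=cv2.imread(f"pics/{n}0.png")[y0:y0+h,x0:x0+w]; im=cv2.resize(im,None,fx=k,fy=k,interpolation=cv2.INTER_CUBIC);off=np.array([x0,y0])
    for hx,hy,z,c in [(.0085,.0525,.046,(0,255,0)),(.018,.0525,.041,(0,0,255)),(.018,.0525,0,(255,0,0))]:
        draw(im,n,k,off,tf(T,[[hx,hy,z],[hx,-hy,z],[-hx,-hy,z],[-hx,hy,z]]),c)
    for th in (0,.3):
        a=.17+th; u=np.array([np.cos(a),-np.sin(a),0])
        for dz in (.012,-.014): draw(im,n,k,off,tf(T,[L+[0,0,dz]-.02*u,L+[0,0,dz]+.02*u]),(0,255,255))
    cv2.imwrite(f"pics/ov_{n}.png",im)
E
```

```text
top [ 0.63800041 -0.18916343  0.093     ] [ 0.66305748 -0.28594014  0.093     ] 0.09996794202231564 [ 0.65052895 -0.23755178  0.093     ] 14.516041921370698
side [ 0.64005258 -0.19049703  0.093     ] [ 0.66656896 -0.2827219   0.093     ] 0.09596115806511825 [ 0.65331077 -0.23660946  0.093     ] 16.040935558071016
[0.55541013 0.1296756  0.13456259] 7.709868689393893 [ 0.3 -0.1 -0.2 -0.1  1.9 -0.4 -2.4  0.9  0.5  2.8  0.2 -2.2]
[[0.49097972 0.19562802 0.12726279]] [[0.53261805 0.12659    0.07183717]]
```

View pics/ov_top.png

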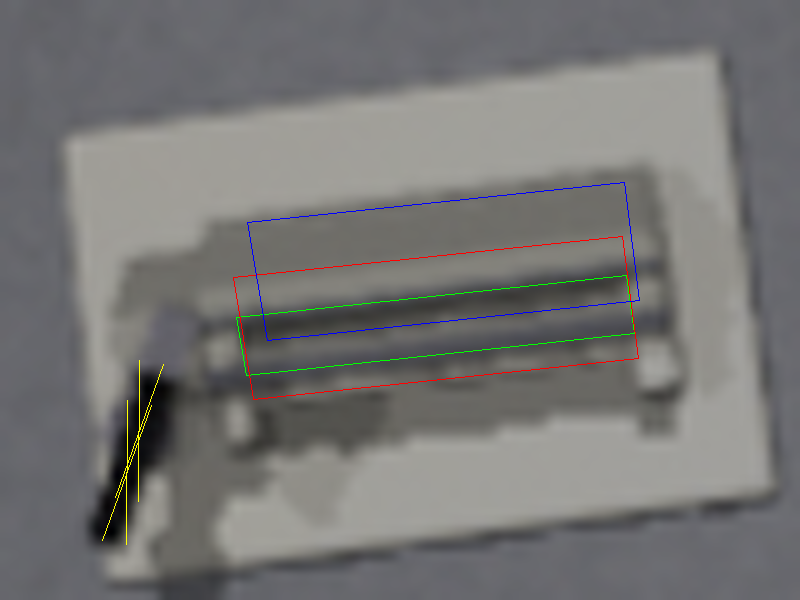

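View pics/ov_side.png

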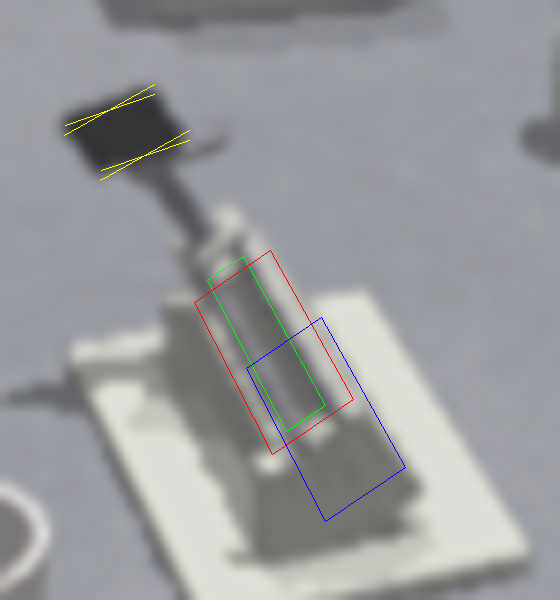

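```bash
cat >> h.py <<'E'
def tcp():
    s=ctrl.get_state(); M=R.from_quat(s['tcp_rot']).as_matrix(); return s,np.array(s['eef_pos']),M
def go(target,yaw=None):
    """yaw: desired world angle of tool z (mod pi). print shift in tool axes units and turn units"""
    s,p,M=tcp(); d=np.array(target)-p
    print('t',s['time'],'tcp',p.round(4),'toolz yaw',round(np.degrees(np.arctan2(M[1,2],M[0,2])),2),'tooly yaw',round(np.degrees(np.arctan2(M[1,1],M[0,1])),1),'x',M[:,0].round(3),'op',round(s['opening']*85.4,1),'F',s['contact_force'].round(2),'q',s['qpos'].round(2))
    print('units in tool axes now',(M.T@d/.025).round(3))
    if yaw is not None:
        a=np.degrees(yaw)-np.degrees(np.arctan2(M[1,2],M[0,2])); a=(a+90)%180-90
        # turn about tool x (down) by +t gives world yaw -t
        print('turn units',round(-a/5,3)); M2=R.from_euler('z',np.radians(a)).as_matrix()@M
        print('units in tool axes after turn',(M2.T@d/.025).round(3))
E
python3 - <<'E'
from h import *
go([.45,.13,.32],np.radians(8))
E
```

```text
t 0.15 tcp [0.1939 0.646  0.2442] toolz yaw 73.28 tooly yaw 163.3 x [-0.001 -0.002 -1.   ] op 85.4 F [ 0.66 -0.17 -0.01] q [ 1.13  0.29  1.58 -0.    1.28 -0.15]
units in tool axes now [ -3.004 -15.747 -16.828]
turn units 13.056
units in tool axes after turn [ -3.049 -21.865   7.264]
```

Emit:
move_arm(commands=[-1,0,0,0,-1,0,0,0,-1,-0.9,-1,0,0,-0.9,-1,0,0,-0.9,-1,0,0,-0.9,-1,0,0,-0.9,-1,0,0,-0.9,-1,0,0,-0.9,-1,0,0,-0.9,-1,0,0,-0.9,-1,0,0,-0.9,-1,0,0,-0.9,-1,0,0,-0.9,-1,0,0,-0.9,-1,0,0,-0.9,-1,0,0,-0.9,-1,0,0,-0.9,-1,0,0,-0.9,-0.8,0], jaw=85)

```text
time: 2.52
eef_pos: [0.4398, 0.133, 0.32]
tcp_rot: [-0.422, 0.568, 0.422, 0.567]
contact_force: [0.1, 1.4, -0.7]
opening: 1.001
```

Emit:
move_arm(commands=[0,0,0,1,0,0,0,1,0,0,0,1,0,0,0,1,0,0,0,1,0,0,0,1,0,0,0,1,0,0,0,1,0,0,0,1,0,0,0,1,0,0,0,1,0,0,0,1,0,0,0,1])

```text
time: 4.15
eef_pos: [0.4394, 0.1342, 0.32]
tcp_rot: [-0.05, 0.706, 0.05, 0.705]
contact_force: [0.0, -0.2, -0.4]
opening: 0.995
```

Run:
```python
from h import *
go([.45,.13,.32],np.radians(8))
im=ctrl.read_camera("wrist"); cv2.imwrite("pics/w1.png",im[:,:,::-1])
```

```text
t 4.15 tcp [0.4394 0.1342 0.32  ] toolz yaw 8.12 tooly yaw 98.1 x [-0.001 -0.    -1.   ] op 85.0 F [ 0.01 -0.23 -0.38] q [ 0.07 -0.26  1.99  0.    1.41 -0.07]
units in tool axes now [-0.002 -0.226  0.396]
turn units 0.024
units in tool axes after turn [-0.002 -0.225  0.397]
```

View pics/w1.png

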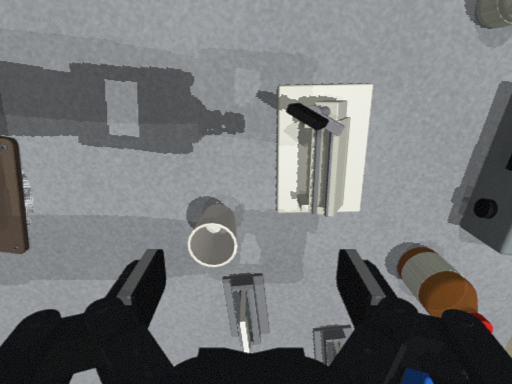

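Emit:
move_arm(commands=[1,0.4,1,0,1,0.4,1,0,1,0,1,0,0,0,0.5,0,0,0,0,0,0,0,0,0])

```text
time: 4.95
eef_pos: [0.5235, 0.1666, 0.2469]
tcp_rot: [-0.051, 0.705, 0.051, 0.706]
contact_force: [0.3, 0.4, 0.6]
opening: 0.999
```

Run:
```python
from h import *
go([.45,.13,.32],np.radians(8))
s,p,M=tcp(); np.savez("w2.npz",p=p,M=M)
im=ctrl.read_camera("wrist"); cv2.imwrite("pics/w2.png",im[:,:,::-1])
cv2.imwrite("pics/w2b.png",cv2.resize(im[:,:,::-1],(800,600),interpolation=cv2.INTER_CUBIC))
crop("pics/w2.png","pics/w2c.png",180,40,200,150,4)
```

```text
t 4.95 tcp [0.5235 0.1666 0.2469] toolz yaw 8.29 tooly yaw 98.3 x [ 0.002  0.    -1.   ] op 85.3 F [0.31 0.37 0.57] q [ 0.12  0.01  1.89 -0.    1.25 -0.02]
units in tool axes now [-2.931 -1.023 -3.114]
turn units 0.058
units in tool axes after turn [-2.931 -1.039 -3.109]
```

View pics/w2b.png

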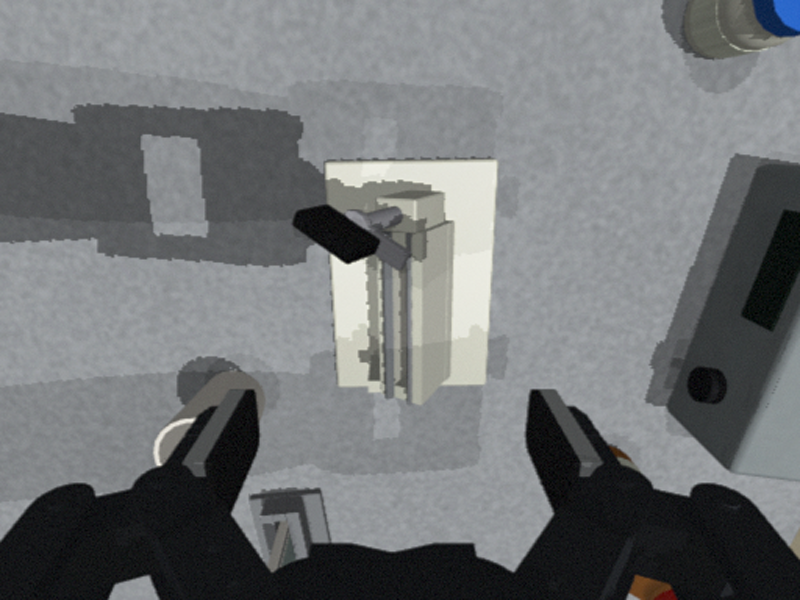

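View pics/w2c.png

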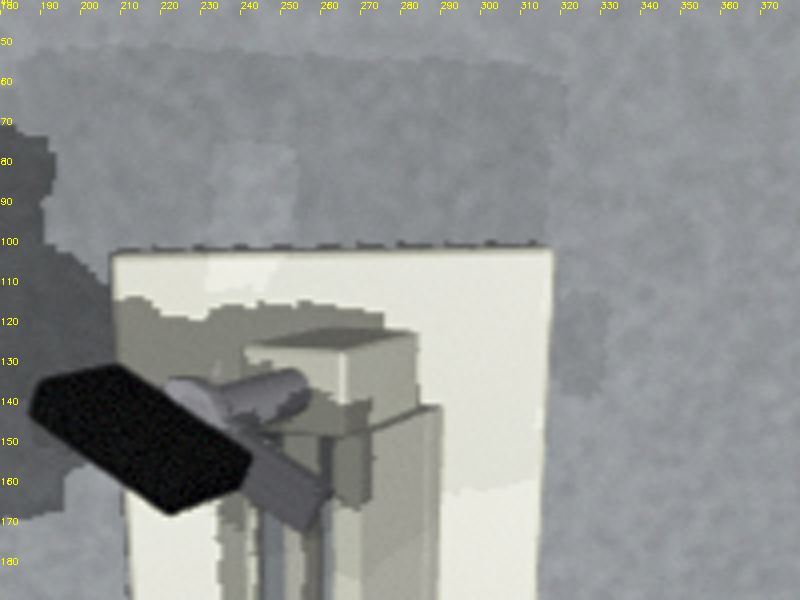

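```bash
cat >> h.py <<'E'
def PW(pts,f):
    c=ctrl.get_calibration("wrist");K=c['camera_matrix'];m=c['mount'];z=np.load(f)
    q=(np.atleast_2d(pts)-z['p'])@z['M']; q=(q-m[:3,3])@m[:3,:3]; q=q@K.T; return q[:,:2]/q[:,2:]
def rayW(uv,f,zz):
    c=ctrl.get_calibration("wrist");K=c['camera_matrix'];m=c['mount'];z=np.load(f)
    o=z['M']@m[:3,3]+z['p']; d=z['M']@m[:3,:3]@np.linalg.solve(K,[uv[0],uv[1],1]); return o+d*(zz-o[2])/d[2]
E
python3 - <<'E'
from h import *
crop("pics/w2.png","pics/w2d.png",200,170,110,95,7)
T=slotT(.5554,.1297,.1346)
f="w2.npz"
for p in [[0,.074,.11],[0,.0525,.046],[0,-.0525,.046],[0.018,.0525,.041],[.018,-.0525,.041]]: print(p,PW(tf(T,p),f).round(1))
E
```

```text
[0, 0.074, 0.11] [[215.3 151.2]]
[0, 0.0525, 0.046] [[253.  161.3]]
[0, -0.0525, 0.046] [[251.9 251.5]]
[0.018, 0.0525, 0.041] [[270.9 162.5]]
[0.018, -0.0525, 0.041] [[268.  253.7]]
```

View pics/w2d.png

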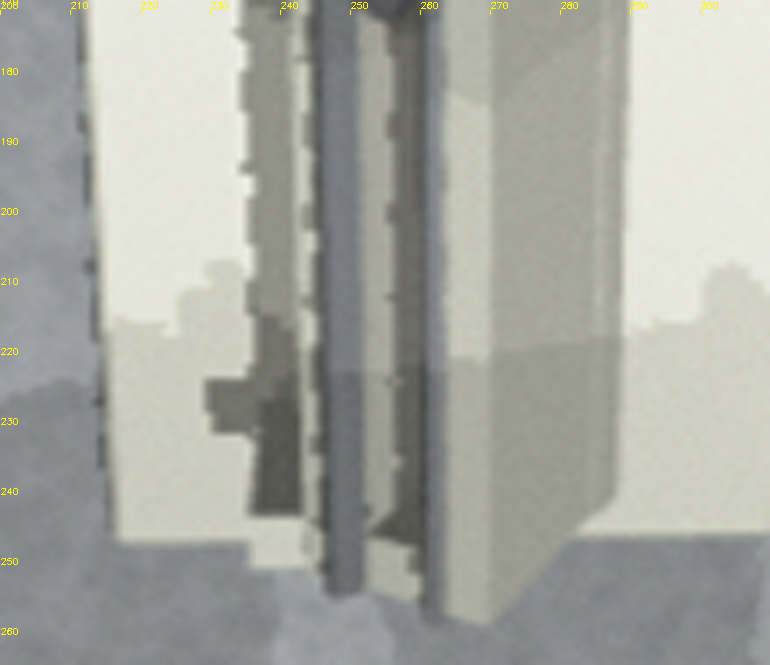

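```bash
cat > fit.py <<'E'
from h import *
from scipy.optimize import least_squares
f="w2.npz"
def line_u(T,x,z,v):
    q=PW(tf(T,[[x,.05,z],[x,-.05,z]]),f); t=(v-q[0,1])/(q[1,1]-q[0,1]); return q[0,0]+t*(q[1,0]-q[0,0])
def wing(T,th,dz):
    a=.17+th;u=np.array([np.cos(a),-np.sin(a),0]);w=np.array([u[1],-u[0],0]);L=np.array([0,.074,.110+dz])
    return tf(T,[L+.02*u+.005*w,L+.02*u-.005*w,L-.02*u-.005*w,L-.02*u+.005*w])
def res(p):
    T=slotT(*p)
    r=[line_u(T,x,z,v)-u for x,z,v,u in [(.0085,.046,180,260.2),(.0085,.046,250,260.7),(-.0085,.046,180,245.5),(-.0085,.046,250,247),(.018,.041,175,270),(.018,.041,255,270)]]
    q=PW(tf(T,[.003,-.0525,.041]),f); r.append(q[0,1]-248)
    q=PW(tf(T,[0,.074,.110]),f); r+=list((q[0]-[215,149.5])*.6)
    return np.array(r)
if __name__=="__main__":
    r=least_squares(res,[.555,.13,.13]);print(r.x,np.degrees(r.x[2]),r.fun.round(1))
    T=slotT(*r.x)
    im=cv2.imread("pics/w2.png")[110:270,170:310];k=5;im=cv2.resize(im,None,fx=k,fy=k,interpolation=cv2.INTER_CUBIC);off=np.array([170,110])
    def dr(pts,c,closed=True): cv2.polylines(im,[((PW(pts,f)-off+.5)*k).astype(int).reshape(-1,1,2)],closed,c,1)
    for hx,hy,z,c in [(.0085,.0525,.046,(0,255,0)),(.0053,.0525,.041,(0,0,255)),(.018,.0525,.041,(255,0,0))]:
        dr(tf(T,[[hx,hy,z],[hx,-hy,z],[-hx,-hy,z],[-hx,hy,z]]),c)
    for th in (.2,.3):
        for dz in (.012,-.014): dr(wing(T,th,dz),(0,255,255))
    cv2.imwrite("pics/ov_w.png",im)
    for n,q,(a,b) in [("top",(167.5,210),(0,0)),("side",(220.5,161),(0,0))]: print(n,P(n,tf(T,[0,.074,.110])),q)
    print(P("top",tf(T,[[0,.0525,.046],[0,-.0525,.046]])))
E
python3 fit.py
```

```text
[0.55576011 0.13283759 0.15871316] 9.093593950658361 [-0.2 -0.4  0.4  0.3  0.4 -0.1  0.2 -0.6 -0.2]
top [[167.12329883 210.33606516]] (167.5, 210)
side [[219.79714237 160.67718541]] (220.5, 161)
[[177.74311443 199.42289595]
 [216.51854564 194.31321885]]
```

View pics/ov_w.png

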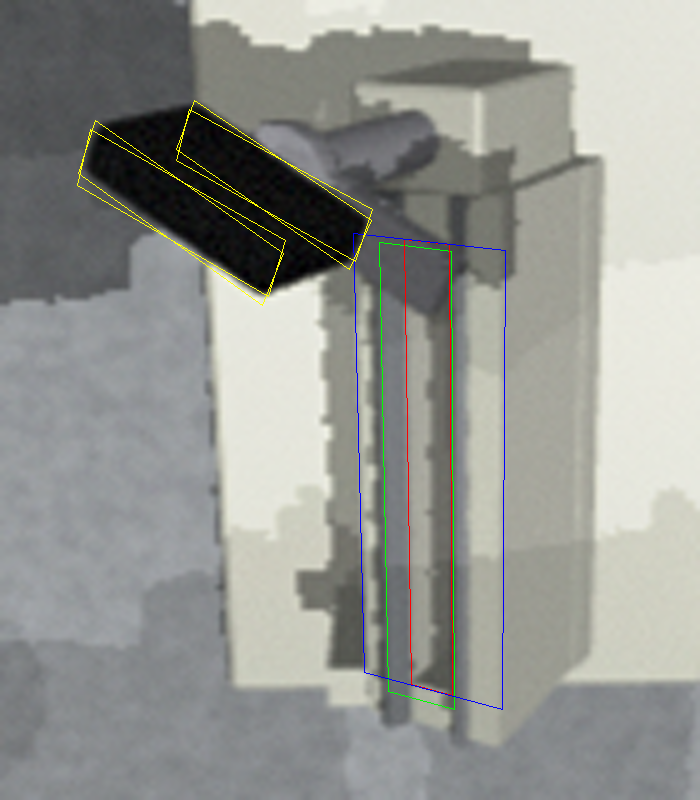

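Emit:
move_arm(commands=[-0.6,0,1,0,-0.6,0,1,0,-0.6,0,1,0,-0.6,0,1,0,-0.6,0,1,0,-0.6,0,1,0,-0.6,0,1,0,-0.6,0,1,0,-0.6,0,1,0,-0.6,0,1,0,-0.6,0,1,0,-0.6,0,1,0,-0.6,0,1,0,-0.6,0,1,0,-0.6,0,1,0,-0.6,0,1,0,0,0,1,0,0,0,1,0,0,0,1,0])

```text
time: 7.38
eef_pos: [0.9038, 0.2133, 0.4438]
tcp_rot: [-0.047, 0.683, 0.055, 0.727]
contact_force: [-0.3, -0.4, 0.3]
opening: 0.993
```

Run:
```python
from h import *
go([.45,.13,.32],np.radians(8))
```

```text
t 7.375 tcp [0.9038 0.2133 0.4438] toolz yaw 8.28 tooly yaw 98.3 x [ 0.062  0.015 -0.998] op 84.8 F [-0.3  -0.4   0.27] q [ 0.12  0.98  0.21  0.01  1.89 -0.02]
units in tool axes now [  3.768  -0.707 -18.721]
turn units 0.055
units in tool axes after turn [  3.767  -0.795 -18.717]
```

Emit:
move_arm(commands=[0,0,1,0,0,0,1,0,0,0,1,0,0,0,1,0])

```text
time: 7.88
eef_pos: [0.9296, 0.2108, 0.4154]
tcp_rot: [-0.045, 0.665, 0.057, 0.743]
contact_force: [-0.6, -0.2, -0.3]
opening: 0.996
```

Run:
```python
from h import *
go([.45,.13,.32],np.radians(8))
```

```text
t 7.875 tcp [0.9296 0.2108 0.4154] toolz yaw 8.25 tooly yaw 98.3 x [ 0.108  0.025 -0.994] op 85.1 F [-0.63 -0.24 -0.34] q [ 0.11  1.01  0.21  0.01  1.81 -0.03]
units in tool axes now [  1.643  -0.461 -19.75 ]
turn units 0.05
units in tool axes after turn [  1.643  -0.546 -19.748]
```

Emit:
move_arm(commands=[0,0,-1,0,0,0,-1,0,0,0,0,0])

```text
time: 8.25
eef_pos: [0.8784, 0.2038, 0.4094]
tcp_rot: [-0.045, 0.667, 0.057, 0.742]
contact_force: [0.4, 0.0, -0.1]
opening: 0.995
```

Run:
```python
from h import *
go([.45,.13,.32],np.radians(8))
```

```text
t 8.25 tcp [0.8784 0.2038 0.4094] toolz yaw 8.27 tooly yaw 98.3 x [ 0.104  0.025 -0.994] op 85.0 F [ 0.35  0.02 -0.07] q [ 0.11  0.75  0.64  0.01  1.64 -0.03]
units in tool axes now [  1.703  -0.475 -17.663]
turn units 0.054
units in tool axes after turn [  1.702  -0.557 -17.661]
```

Run:
```python
from h import *
go([.652,-.237,.21],np.radians(15.2))
print(ray("top",(298,223),.08), ray("top",(256,120),.1))
```

```text
t 8.25 tcp [0.8784 0.2038 0.4094] toolz yaw 8.27 tooly yaw 98.3 x [ 0.104  0.025 -0.994] op 85.0 F [ 0.35  0.02 -0.07] q [ 0.11  0.75  0.64  0.01  1.64 -0.03]
units in tool axes now [  6.548 -16.213 -12.281]
turn units -1.386
units in tool axes after turn [  6.365 -14.706 -14.134]
[ 0.4689401 -0.1428624  0.08     ] [ 0.74332424 -0.02401719  0.1       ]
```

Emit:
move_arm(commands=[0,0,0,-0.7,0,0,0,-0.7,0.4,-1,-1,0,0.4,-1,-1,0,0.4,-1,-1,0,0.4,-1,-1,0,0.4,-1,-1,0,0.4,-1,-1,0,0.4,-1,-1,0,0.4,-1,-1,0,0.4,-1,-1,0,0.4,-1,-1,0,0.4,-1,-1,0,0.4,-1,-1,0,0.4,-1,-1,0,0.4,-1,-1,0,0.8,-0.7,-0.1,0,0,0,0,0], jaw=50)

```text
time: 10.5
eef_pos: [0.6565, -0.241, 0.2133]
tcp_rot: [-0.089, 0.661, 0.097, 0.738]
contact_force: [0.2, 0.6, 0.2]
opening: 0.583
```

Run:
```python
from h import *
go([.652,-.237,.21],np.radians(15.2))
s,p,M=tcp(); np.savez("w3.npz",p=p,M=M)
im=ctrl.read_camera("wrist"); cv2.imwrite("pics/w3.png",im[:,:,::-1])
cv2.imwrite("pics/w3b.png",cv2.resize(im[:,:,::-1],(800,600),interpolation=cv2.INTER_CUBIC))
```

```text
t 10.5 tcp [ 0.6565 -0.241   0.2133] toolz yaw 15.17 tooly yaw 105.1 x [ 0.106  0.026 -0.994] op 49.8 F [0.2  0.58 0.23] q [-0.52  0.32  1.6   0.08  1.15 -0.82]
units in tool axes now [ 0.116  0.204 -0.147]
turn units -0.007
units in tool axes after turn [ 0.116  0.204 -0.147]
```

View pics/w3b.png

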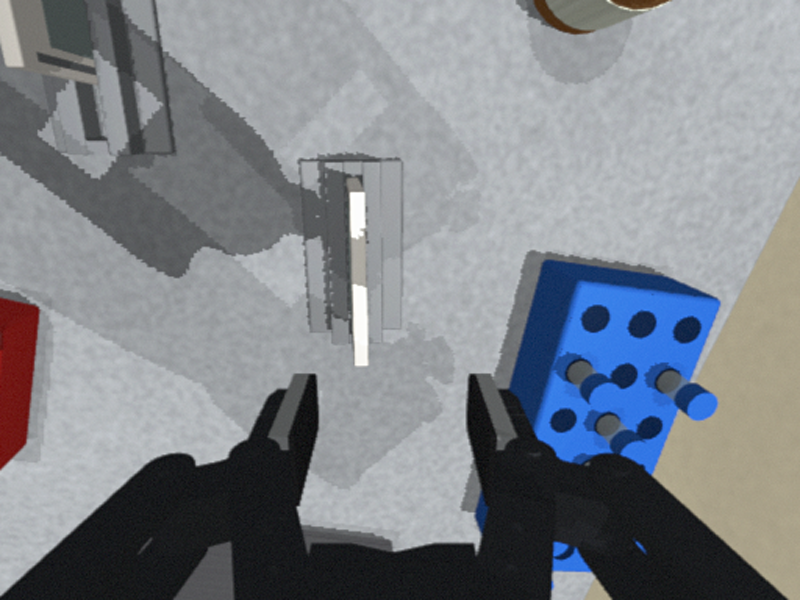

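Run:
```python
from h import *
crop("pics/w3.png","pics/w3c.png",190,95,90,150,5)
A=rayW((228.3,121.5),"w3.npz",.093);B=rayW((231,233.5),"w3.npz",.093);d=A-B
print(A,B,np.linalg.norm(d),(A+B)/2,np.degrees(np.arctan2(-d[0],d[1])))
```

```text
[ 0.63809687 -0.18680326  0.093     ] [ 0.66417248 -0.28312157  0.093     ] 0.09978554122480454 [ 0.65113468 -0.23496242  0.093     ] 15.148194468536232
```

View pics/w3c.png

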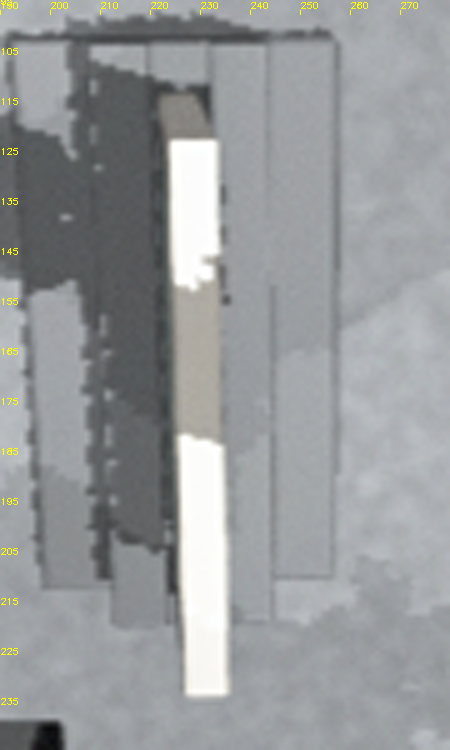

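Run:
```python
from h import *
go([.6516,-.2355,.074],np.radians(15.2))
```

```text
t 10.55 tcp [ 0.657  -0.2402  0.2145] toolz yaw 15.24 tooly yaw 105.2 x [ 0.108  0.025 -0.994] op 49.8 F [-0.34 -0.34  0.23] q [-0.52  0.32  1.6   0.08  1.15 -0.82]
units in tool axes now [ 5.568  0.259 -0.779]
turn units 0.007
units in tool axes after turn [ 5.568  0.259 -0.779]
```

Emit:
move_arm(commands=[0.9,0.13,-0.15,0,0.9,0.13,-0.15,0,0.9,0,-0.12,0,0.9,0,-0.12,0,0.9,0,-0.12,0,0.9,0,-0.12,0,0.15,0,0,0,0,0,0,0])

```text
time: 11.55
eef_pos: [0.6505, -0.2347, 0.0739]
tcp_rot: [-0.09, 0.661, 0.098, 0.739]
contact_force: [-0.0, 0.6, 0.0]
opening: 0.592
```

Run:
```python
from h import *
go([.6516,-.2355,.074],np.radians(15.2))
im=ctrl.read_camera("wrist"); cv2.imwrite("pics/w4.png",im[:,:,::-1])
```

```text
t 11.55 tcp [ 0.6505 -0.2347  0.0739] toolz yaw 15.28 tooly yaw 105.3 x [ 0.107  0.025 -0.994] op 50.6 F [-0.04  0.56  0.01] q [-0.52  0.45  1.7   0.1   0.91 -0.84]
units in tool axes now [-0.002 -0.044  0.035]
turn units 0.016
units in tool axes after turn [-0.002 -0.044  0.035]
```

View pics/w4.png

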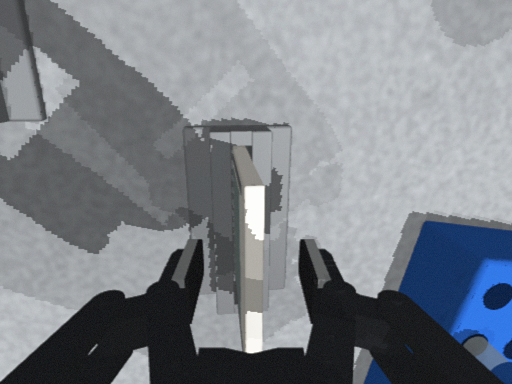

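Emit:
move_arm(commands=[0,0,0,0,0,0,0,0,0,0,0,0,0,0,0,0,0,0,0,0], jaw=0, force=40)

```text
time: 12.22
eef_pos: [0.6473, -0.2357, 0.0747]
tcp_rot: [-0.091, 0.664, 0.099, 0.735]
contact_force: [-10.3, -2.4, 7.0]
opening: 0.092
```

Emit:
move_arm(commands=[-0.2,0,0.02,0,-0.5,0,0.05,0,-0.8,0,0.1,0,-1,0,0.1,0,-1,0,0.1,0,-1,0,0,0,-1,0,0,0,-0.5,0,0,0])

```text
time: 13.22
eef_pos: [0.6444, -0.2361, 0.2278]
tcp_rot: [-0.091, 0.659, 0.097, 0.74]
contact_force: [1.4, 0.6, -1.2]
opening: 0.088
```

Run:
```python
from h import *
go([.9,.1,.40],np.radians(9))
im=ctrl.read_camera("wrist"); cv2.imwrite("pics/w5.png",im[:,:,::-1])
im=ctrl.read_camera("side"); cv2.imwrite("pics/s5.png",cv2.resize(im[:,:,::-1],(800,600)))
```

```text
t 13.225 tcp [ 0.6444 -0.2361  0.2278] toolz yaw 15.33 tooly yaw 105.3 x [ 0.112  0.023 -0.993] op 7.5 F [ 1.4   0.59 -1.21] q [-0.53  0.28  1.62  0.08  1.16 -0.82]
units in tool axes now [-5.384 10.226 14.113]
turn units 1.265
units in tool axes after turn [-5.533 11.64  12.909]
```

View pics/w5.png

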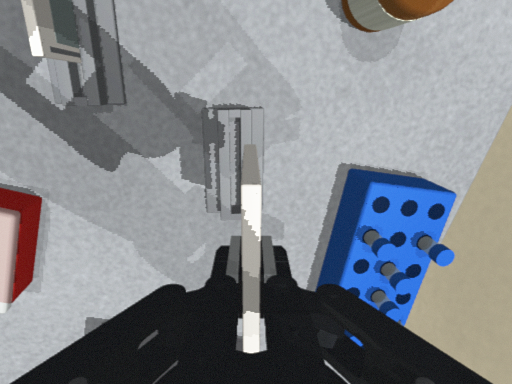

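View pics/s5.png

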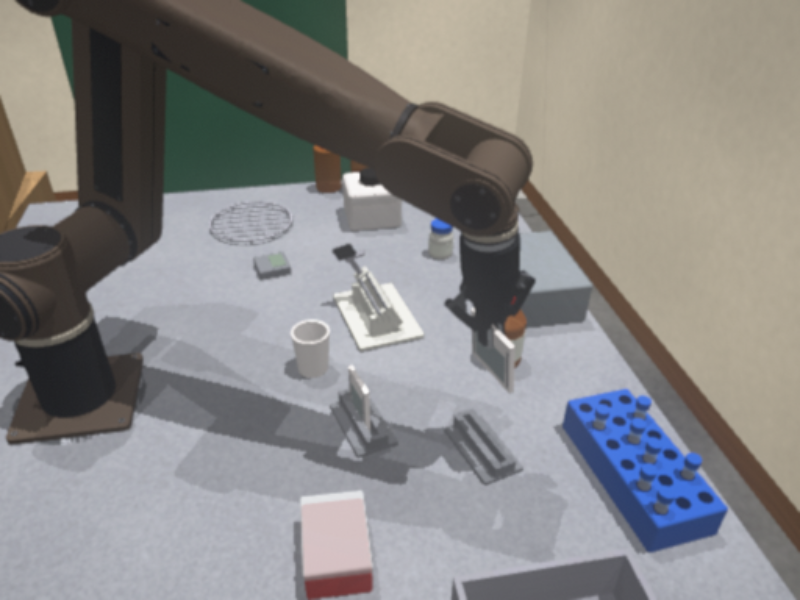

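Emit:
move_arm(commands=[-1,0,0,0.6,-1,0,0,0.6,-0.3,1,0.9,0,-0.3,1,0.9,0,-0.3,1,1,0,-0.3,1,1,0,-0.3,1,1,0,-0.3,1,1,0,-0.3,1,1,0,-0.3,1,1,0,-0.3,1,1,0,-0.3,1,1,0,-0.3,1,1,0,-0.3,1,1,0,0,0.5,1,0,0,0,1,0,0,0,1,0,0,0,1,0])

```text
time: 15.58
eef_pos: [0.9527, 0.1307, 0.3984]
tcp_rot: [-0.051, 0.663, 0.064, 0.744]
contact_force: [24.9, 3.8, 10.6]
opening: 0.086
```

Run:
```python
from h import *
go([.9,.1,.40],np.radians(9))
```

```text
t 15.575 tcp [0.9527 0.1307 0.3984] toolz yaw 9.27 tooly yaw 99.3 x [ 0.112  0.027 -0.993] op 7.4 F [24.9   3.79 10.57] q [ 0.03  1.03  0.21  0.02  1.79 -0.13]
units in tool axes now [-0.335 -0.871 -2.255]
turn units 0.053
units in tool axes after turn [-0.335 -0.882 -2.251]
```

Emit:
move_arm(commands=[0,0,1,0,0,0,1,0,0,0,1,0,0,0,1,0])

```text
time: 16.08
eef_pos: [0.9717, 0.1357, 0.3873]
tcp_rot: [-0.05, 0.64, 0.064, 0.764]
contact_force: [-0.2, 0.7, -0.3]
opening: 0.091
```

Run:
```python
from h import *
go([.9,.1,.40],np.radians(9))
```

```text
t 16.075 tcp [0.9717 0.1357 0.3873] toolz yaw 9.24 tooly yaw 99.3 x [ 0.172  0.034 -0.985] op 7.7 F [-0.23  0.73 -0.3 ] q [ 0.03  1.05  0.21  0.03  1.71 -0.13]
units in tool axes now [-1.044 -0.944 -2.923]
turn units 0.047
units in tool axes after turn [-1.043 -0.957 -2.919]
```

Emit:
move_arm(commands=[-1,0,1,0,-1,0,1,0,-1,0,1,0,-1,0,1,0])

```text
time: 16.58
eef_pos: [0.9544, 0.1346, 0.4624]
tcp_rot: [-0.048, 0.615, 0.065, 0.784]
contact_force: [-0.5, 1.0, -0.9]
opening: 0.086
```

Run:
```python
from h import *
go([.9,.1,.40],np.radians(9))
```

```text
t 16.575 tcp [0.9544 0.1346 0.4624] toolz yaw 9.21 tooly yaw 99.3 x [ 0.235  0.043 -0.971] op 7.3 F [-0.48  0.96 -0.92] q [ 0.03  0.97  0.21  0.04  1.72 -0.13]
units in tool axes now [ 1.854 -1.026 -2.897]
turn units 0.042
units in tool axes after turn [ 1.854 -1.035 -2.894]
```

Emit:
move_arm(commands=[0,0,1,0,0,0,1,0,0,0,1,0,0,0,1,0,0,0,1,0,0,0,1,0,0,0,1,0,0,0,1,0,0,0,1,0,0,0,1,0,0,0,1,0,0,0,1,0])

```text
time: 18.08
eef_pos: [1.0046, 0.1473, 0.442]
tcp_rot: [-0.043, 0.549, 0.068, 0.832]
contact_force: [1.0, 0.4, -1.1]
opening: 0.087
```

Run:
```python
from h import *
go([.9,.1,.40],np.radians(9))
```

```text
t 18.075 tcp [1.0046 0.1473 0.442 ] toolz yaw 9.17 tooly yaw 99.2 x [ 0.387  0.065 -0.92 ] op 7.4 F [ 1.04  0.43 -1.1 ] q [ 0.03  1.    0.21  0.05  1.53 -0.12]
units in tool axes now [-0.2   -1.2   -4.736]
turn units 0.034
units in tool axes after turn [-0.198 -1.213 -4.733]
```

Emit:
move_arm(commands=[-0.3,0,1,0,-0.3,0,1,0,-0.3,0,1,0,-0.3,0,1,0,-0.3,0,1,0,-0.3,0,1,0,-0.3,0,1,0,-0.3,0,1,0])

```text
time: 19.08
eef_pos: [1.0018, 0.1491, 0.5069]
tcp_rot: [-0.04, 0.502, 0.069, 0.861]
contact_force: [0.8, -0.4, -0.9]
opening: 0.087
```

Run:
```python
from h import *
go([.9,.1,.40],np.radians(9))
s,p,M=tcp();print(np.degrees(np.arccos(-M[2,0])),np.degrees(np.arctan2(M[1,0],M[0,0])))
```

```text
t 19.075 tcp [1.0018 0.1491 0.5069] toolz yaw 9.16 tooly yaw 99.2 x [ 0.486  0.079 -0.87 ] op 7.5 F [ 0.81 -0.41 -0.87] q [ 0.03  0.94  0.21  0.06  1.47 -0.12]
units in tool axes now [ 1.586 -1.293 -5.878]
turn units 0.032
units in tool axes after turn [ 1.587 -1.305 -5.874]
29.506829752975776 9.271208958255064
```

```bash
cat >> h.py <<'E'
ST=slotT(.5558,.1328,np.radians(9.1))
def goslot(ps):
    s,p,M=tcp(); c=ST[:3,:3].T@(p-ST[:3,3]); D=ST[:3,:3].T@M
    print('tcp in slot mm',(c*1000).round(1),'axes err deg: tilt',np.degrees(np.arcsin(D[0,0])).round(2),'roll',np.degrees(np.arcsin(D[1,2])).round(2),'tip y',np.degrees(np.arcsin(D[1,0])).round(2))
    go(tf(ST,ps)[0])
E
python3 - <<'E'
from h import *
goslot([0,0,.180])
print(tf(ST,[0,0,.180]))
E
```

```text
tcp in slot mm [621.1 -54.4 189.8] axes err deg: tilt -0.49 roll 0.05 tip y 0.08
t 19.075 tcp [1.0018 0.1491 0.5069] toolz yaw 9.16 tooly yaw 99.2 x [ 0.486  0.079 -0.87 ] op 7.5 F [ 0.81 -0.41 -0.87] q [ 0.03  0.94  0.21  0.06  1.47 -0.12]
units in tool axes now [  0.608   2.199 -24.837]
[[0.46693276 0.11856577 0.18788457]]
```

Run:
```python
from h import *
from scipy.optimize import least_squares
D=[([1.129,.286,1.577,1.279],[.1939,.646,.2442]),([.07,-.26,1.99,1.41],[.4394,.1342,.32]),([.12,.01,1.89,1.25],[.5235,.1666,.2469]),([.12,.98,.21,1.89],[.9038,.2133,.4438]),([.11,.75,.64,1.64],[.8784,.2038,.4094]),([-.52,.32,1.6,1.15],[.6565,-.241,.2133]),([-.52,.45,1.7,.91],[.6505,-.2347,.0739]),([.03,1.05,.21,1.71],[.9717,.1357,.3873]),([.03,1.,.21,1.53],[1.0046,.1473,.442]),([.03,.94,.21,1.47],[1.0018,.1491,.5069])]
def fk(p,q):
    z0,L1,L2,L3,d,r0=p; a=q[1];b=a+q[2];c=b+q[3]
    r=r0+L1*np.sin(a)+L2*np.sin(b)+L3*np.sin(c);z=z0+L1*np.cos(a)+L2*np.cos(b)+L3*np.cos(c)
    return np.array([r*np.cos(q[0])-d*np.sin(q[0]),r*np.sin(q[0])+d*np.cos(q[0]),z])
f=lambda p:np.concatenate([fk(p,q)-x for q,x in D])
s=least_squares(f,[.15,.4,.4,.25,.1,0]);print(s.x.round(4),abs(s.fun).max())
p=s.x
# reach for tilted tool in slot plane
for zs in (.3,.25,.2,.18,.15,.12,.1,.07,.063):
    t=tf(ST,[0,0,zs])[0]; tilt=np.radians(29.6)
    g=lambda q:np.concatenate([fk(p,[q[0],q[1],q[2],np.pi-tilt-q[1]-q[2]])-t])
    o=least_squares(g,[.05,-.2,2.0],bounds=([-2,-.9,.21],[2,2.22,2.48])); q=o.x
    print(zs,q.round(2),'q5',round(np.pi-tilt-q[1]-q[2],2),'err mm',(np.linalg.norm(o.fun)*1000).round(1))
```

```text
[ 0.2224  0.4532  0.5727  0.2458  0.1096 -0.006 ] 0.013314026284869218
0.3 [-0.   -0.65  2.36] q5 0.92 err mm 0.0
0.25 [ 0.01 -0.55  2.38] q5 0.79 err mm 0.0
0.2 [ 0.02 -0.42  2.38] q5 0.67 err mm 0.0
0.18 [ 0.02 -0.37  2.38] q5 0.62 err mm 0.0
0.15 [ 0.02 -0.29  2.37] q5 0.54 err mm 0.0
0.12 [ 0.03 -0.21  2.36] q5 0.47 err mm 0.0
0.1 [ 0.03 -0.15  2.35] q5 0.42 err mm 0.0
0.07 [ 0.03 -0.06  2.33] q5 0.36 err mm 0.0
0.063 [ 0.03 -0.04  2.33] q5 0.34 err mm 0.0
```

Emit:
move_arm(commands=[0,0.1,-1,0,0,0.1,-1,0,0,0.1,-1,0,0,0.1,-1,0,0,0.1,-1,0,0,0.1,-1,0,0,0.1,-1,0,0,0.1,-1,0,0,0.1,-1,0,0,0.1,-1,0,0,0.1,-1,0,0,0.1,-1,0,0,0.1,-1,0,0,0.1,-1,0,0,0.1,-1,0,0,0.1,-1,0,0,0.1,-1,0,0,0.1,-1,0,0,0.1,-1,0,0,0.1,-1,0])

```text
time: 21.58
eef_pos: [0.5634, 0.1292, 0.261]
tcp_rot: [-0.04, 0.502, 0.069, 0.861]
contact_force: [-0.2, 0.1, -1.2]
opening: 0.089
```

Run:
```python
from h import *
goslot([0,0,.150])
```

```text
tcp in slot mm [120.5  -4.8 194.8] axes err deg: tilt -0.45 roll 0.06 tip y 0.08
t 21.575 tcp [0.5634 0.1292 0.261 ] toolz yaw 9.17 tooly yaw 99.2 x [ 0.487  0.079 -0.87 ] op 7.6 F [-0.19  0.06 -1.24] q [ 0.02 -0.19  2.1   0.1   0.72 -0.2 ]
units in tool axes now [ 1.831  0.195 -4.805]
```

Emit:
move_arm(commands=[0.3,0.1,-1,0,0.3,0.1,-1,0,0.3,0,-1,0,0.3,0,-1,0,0,0,-0.8,0,0,0,0,0])

```text
time: 22.32
eef_pos: [0.4735, 0.1198, 0.1747]
tcp_rot: [-0.04, 0.503, 0.069, 0.861]
contact_force: [0.0, 0.6, -0.8]
opening: 0.087
```

Run:
```python
from h import *
goslot([0,0,.150])
s,p,M=tcp(); np.savez("w6.npz",p=p,M=M)
im=ctrl.read_camera("wrist"); cv2.imwrite("pics/w6.png",im[:,:,::-1]); cv2.imwrite("pics/w6b.png",cv2.resize(im[:,:,::-1],(800,600),interpolation=cv2.INTER_CUBIC))
im=ctrl.read_camera("side"); cv2.imwrite("pics/s6.png",im[:,:,::-1]); crop("pics/s6.png","pics/s6b.png",190,110,90,110,7)
```

```text
tcp in slot mm [ -0.8   0.2 165.2] axes err deg: tilt -0.59 roll 0.04 tip y 0.09
t 22.325 tcp [0.4735 0.1198 0.1747] toolz yaw 9.15 tooly yaw 99.2 x [ 0.485  0.079 -0.871] op 7.4 F [ 0.01  0.62 -0.85] q [ 0.   -0.32  2.37  0.14  0.59 -0.26]
units in tool axes now [ 0.609 -0.009  0.038]
```

View pics/w6b.png

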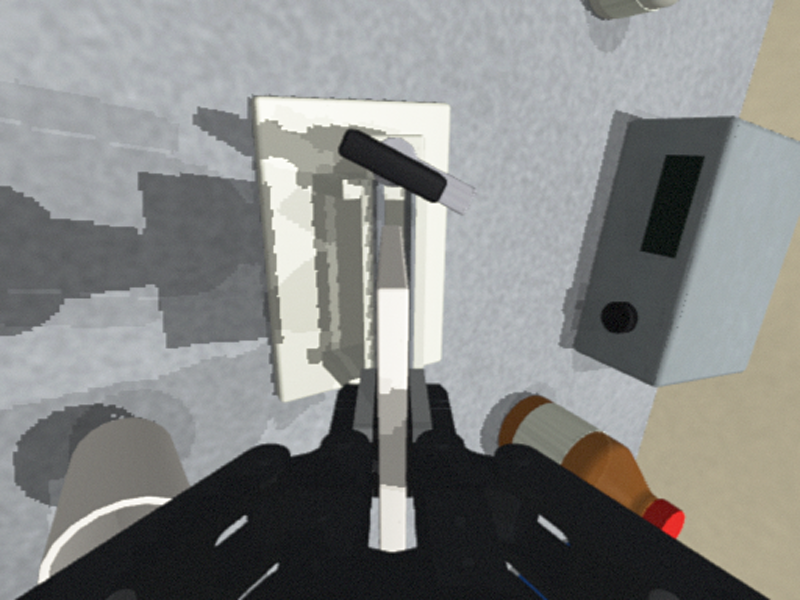

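View pics/s6b.png

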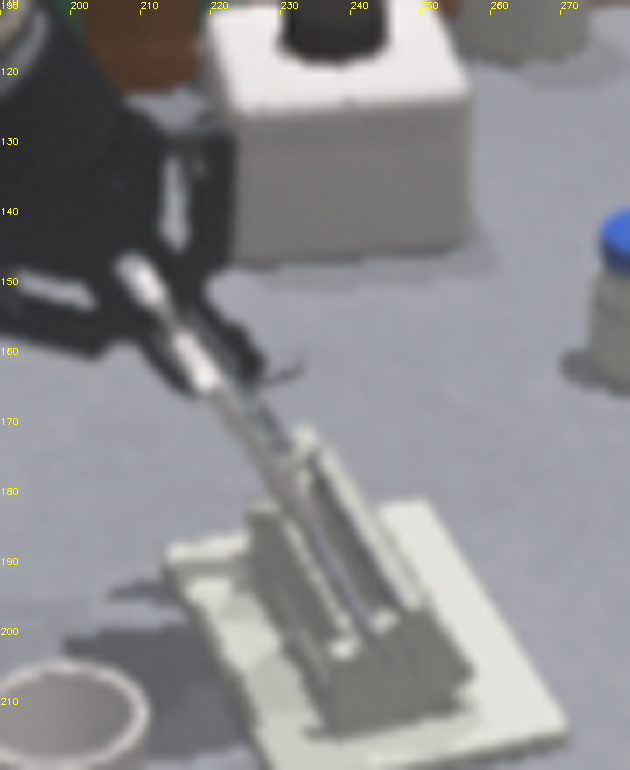

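Emit:
move_arm(commands=[0.5,0,0,0,0.5,0,0,0,0.5,0,0,0,0.5,0,0,0,0.4,0,0,0,0.3,0,0,0,0,0,0,0])

```text
time: 23.3
eef_pos: [0.5073, 0.1252, 0.1158]
tcp_rot: [-0.04, 0.503, 0.069, 0.86]
contact_force: [0.1, -0.6, -0.9]
opening: 0.085
```

Run:
```python
from h import *
goslot([0,0,.067])
im=ctrl.read_camera("wrist"); cv2.imwrite("pics/w7.png",im[:,:,::-1]); crop("pics/w7.png","pics/w7b.png",190,60,130,110,6)
```

```text
tcp in slot mm [-0.6  0.2 97.1] axes err deg: tilt -0.63 roll 0.05 tip y 0.1
t 23.3 tcp [0.5073 0.1252 0.1158] toolz yaw 9.15 tooly yaw 99.2 x [ 0.484  0.079 -0.871] op 7.3 F [ 0.06 -0.57 -0.87] q [ 0.01 -0.12  2.33  0.18  0.43 -0.29]
units in tool axes now [ 1.203 -0.01   0.038]
```

View pics/w7b.png

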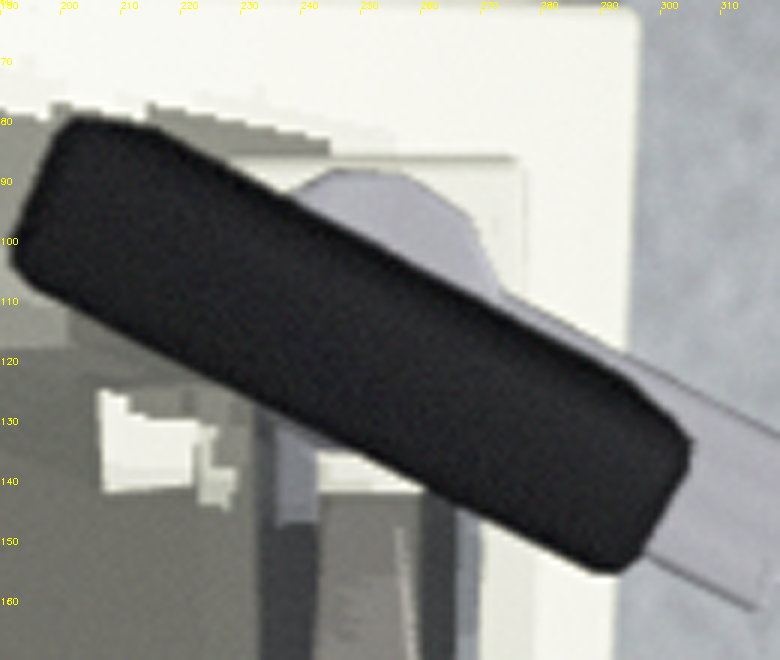

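Emit:
move_arm(commands=[0.25,0,0,0,0.25,0,0,0,0.25,0,0,0,0.2,0,0,0,0.1,0,0,0,0,0,0,0])

```text
time: 24.1
eef_pos: [0.5202, 0.1273, 0.0935]
tcp_rot: [-0.04, 0.503, 0.069, 0.861]
contact_force: [0.3, -0.4, -1.6]
opening: 0.088
```

Run:
```python
from h import *
goslot([0,0,.067])
```

```text
tcp in slot mm [-0.5  0.2 71.3] axes err deg: tilt -0.57 roll 0.05 tip y 0.09
t 24.1 tcp [0.5202 0.1273 0.0935] toolz yaw 9.16 tooly yaw 99.2 x [ 0.485  0.079 -0.871] op 7.6 F [ 0.3  -0.39 -1.57] q [ 0.02 -0.04  2.31  0.2   0.37 -0.31]
units in tool axes now [ 0.171 -0.007  0.022]
```

Nearly home; press gently until the floor is felt.

Emit:
move_arm(commands=[0.08,0,0,0,0.08,0,0,0,0,0,0,0])

```text
time: 24.48
eef_pos: [0.5223, 0.1277, 0.0904]
tcp_rot: [-0.04, 0.502, 0.069, 0.861]
contact_force: [-0.7, 0.5, 0.6]
opening: 0.085
```

Run:
```python
from h import *
goslot([0,0,.067])
```

```text
tcp in slot mm [-0.2  0.2 67.6] axes err deg: tilt -0.53 roll 0.06 tip y 0.09
t 24.475 tcp [0.5223 0.1277 0.0904] toolz yaw 9.17 tooly yaw 99.2 x [ 0.486  0.079 -0.871] op 7.3 F [-0.65  0.51  0.6 ] q [ 0.02 -0.03  2.3   0.2   0.36 -0.31]
units in tool axes now [ 0.022 -0.009  0.007]
```

Emit:
move_arm(commands=[0.06,0,0,0,0.06,0,0,0,0,0,0,0])

```text
time: 24.85
eef_pos: [0.523, 0.1281, 0.0905]
tcp_rot: [-0.041, 0.503, 0.071, 0.86]
contact_force: [-30.7, -6.3, 35.0]
opening: 0.085
```

Run:
```python
from h import *
goslot([0,0,.067])
```

```text
tcp in slot mm [ 0.5  0.5 67.3] axes err deg: tilt -0.68 roll 0.19 tip y 0.17
t 24.85 tcp [0.523  0.1281 0.0905] toolz yaw 9.32 tooly yaw 99.3 x [ 0.483  0.08  -0.872] op 7.2 F [-30.72  -6.28  34.95] q [ 0.02 -0.02  2.3   0.2   0.36 -0.31]
units in tool axes now [ 0.011 -0.021 -0.022]
```

Emit:
move_arm(commands=[-0.09,0,0,0,0,0,0,0])

```text
time: 25.1
eef_pos: [0.5227, 0.1279, 0.0905]
tcp_rot: [-0.04, 0.502, 0.07, 0.861]
contact_force: [-8.2, 0.2, 8.9]
opening: 0.084
```

Emit:
move_arm(commands=[0,0,0,0,0,0,0,0,0,0,0,0], jaw=30)

```text
time: 25.48
eef_pos: [0.5227, 0.1276, 0.0895]
tcp_rot: [-0.04, 0.502, 0.069, 0.861]
contact_force: [-0.1, 0.5, 0.6]
opening: 0.352
```

Run:
```python
from h import *
goslot([0,0,.067])
im=ctrl.read_camera("wrist"); cv2.imwrite("pics/w8.png",im[:,:,::-1])
im=ctrl.read_camera("side"); cv2.imwrite("pics/s8.png",im[:,:,::-1]); crop("pics/s8.png","pics/s8b.png",190,110,90,110,7)
```

```text
tcp in slot mm [-0.3  0.1 66.5] axes err deg: tilt -0.54 roll 0.05 tip y 0.08
t 25.475 tcp [0.5227 0.1276 0.0895] toolz yaw 9.15 tooly yaw 99.2 x [ 0.485  0.079 -0.871] op 30.1 F [-0.06  0.45  0.58] q [ 0.02 -0.02  2.3   0.2   0.36 -0.31]
units in tool axes now [-0.019 -0.004  0.011]
```

View pics/w8.png

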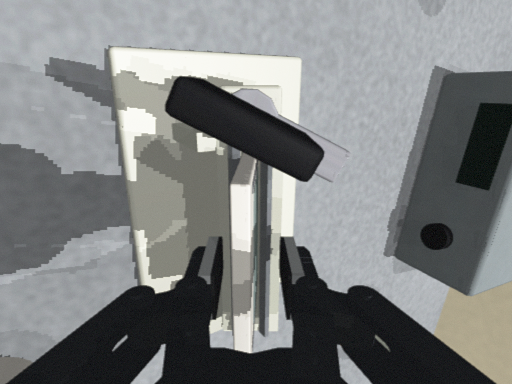

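View pics/s8b.png

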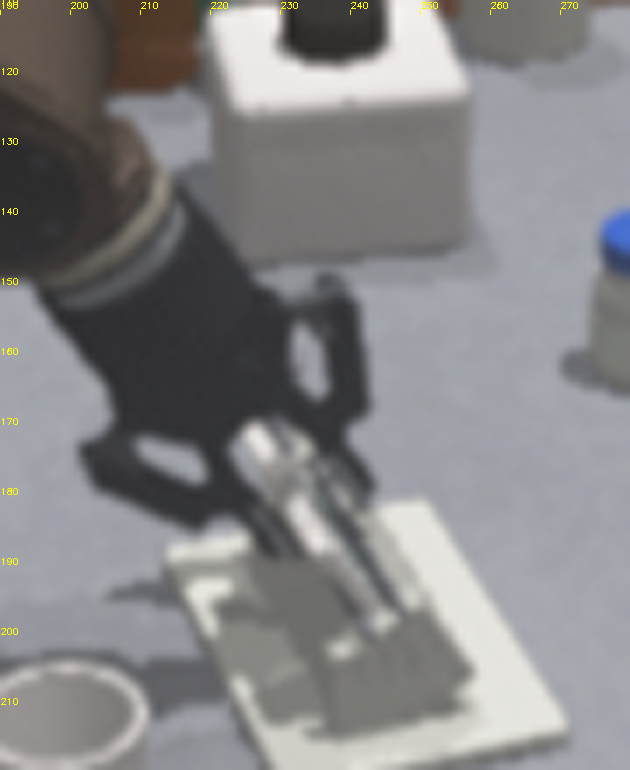

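Emit:
move_arm(commands=[-0.4,0,0,0,-0.8,0,0,0,-1,0,0,0,-1,0,0,0,-0.4,0,0,0,0,0,0,0])

```text
time: 26.32
eef_pos: [0.4791, 0.1205, 0.1689]
tcp_rot: [-0.04, 0.502, 0.069, 0.861]
contact_force: [-0.1, -0.3, 0.0]
opening: 0.351
```

Run:
```python
from h import *
goslot([0,.074,.114])
s,p,M=tcp(); np.savez("w9.npz",p=p,M=M)
im=ctrl.read_camera("wrist"); cv2.imwrite("pics/w9.png",im[:,:,::-1])
im=cv2.imread("pics/w9.png");k=2;im=cv2.resize(im,None,fx=1.5,fy=1.5)
import fit
for th in (.25,.3):
  for dz in (.012,-.014): cv2.polylines(im,[(PW(fit.wing(ST,th,dz),"w9.npz")*1.5).astype(int).reshape(-1,1,2)],True,(0,255,255),1)
for z in (.085,): cv2.polylines(im,[(PW(tf(ST,[[.004,.05,z],[.004,-.05,z],[-.004,-.05,z],[-.004,.05,z]]),"w9.npz")*1.5).astype(int).reshape(-1,1,2)],True,(0,0,255),1)
cv2.imwrite("pics/w9b.png",im)
```

```text
tcp in slot mm [  1.1  -0.  157.4] axes err deg: tilt -0.42 roll 0.06 tip y 0.06
t 26.325 tcp [0.4791 0.1205 0.1689] toolz yaw 9.17 tooly yaw 99.2 x [ 0.487  0.079 -0.87 ] op 30.0 F [-0.09 -0.29  0.01] q [ 0.   -0.3   2.36  0.15  0.57 -0.26]
units in tool axes now [ 1.74   2.959 -0.03 ]
```

View pics/w9b.png

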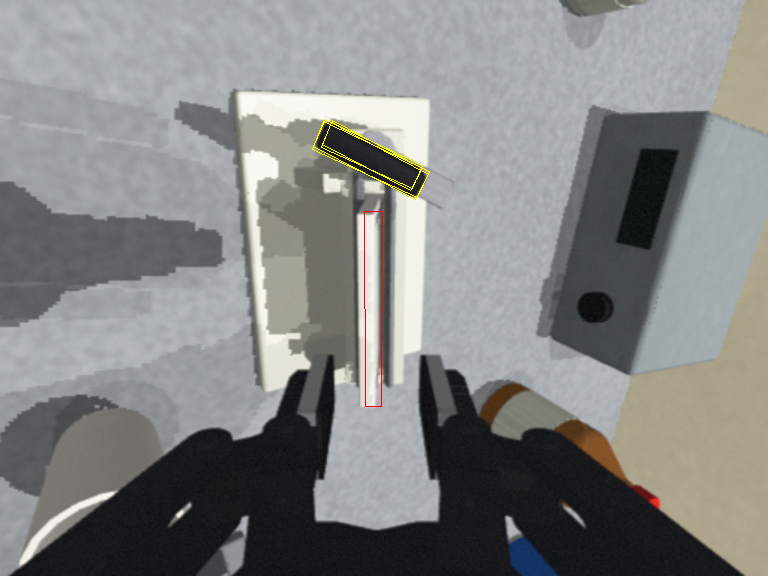

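Emit:
move_arm(commands=[0,1,0,0,0,1,0,0,0,0.96,0,0,0,0,0,-1,0,0,0,-1,0,0,0,-1,0,0,0,-1,0,0,0,-1,0,0,0,-1,0,0,0,-1,0,0,0,-1,0,0,0,-1,0,0,0,-1,0,0,0,-1,0,0,0,-1,0,0,0,-0.8,0,0,0,0], jaw=45)

```text
time: 28.5
eef_pos: [0.4667, 0.1935, 0.1667]
tcp_rot: [-0.49, 0.39, 0.325, 0.709]
contact_force: [-0.2, -0.4, 0.6]
opening: 0.524
```

Run:
```python
from h import *
goslot([0,.074,.114])
im=ctrl.read_camera("wrist"); cv2.imwrite("pics/w10.png",im[:,:,::-1])
```

```text
tcp in slot mm [ -0.5  74.  155.9] axes err deg: tilt -0.68 roll 64.01 tip y 0.08
t 28.5 tcp [0.4667 0.1935 0.1667] toolz yaw 76.1 tooly yaw 159.9 x [ 0.483  0.079 -0.872] op 44.7 F [-0.18 -0.42  0.61] q [ 0.2  -0.25  2.33 -0.04  0.55 -1.05]
units in tool axes now [ 1.674 -0.039  0.015]
```

View pics/w10.png

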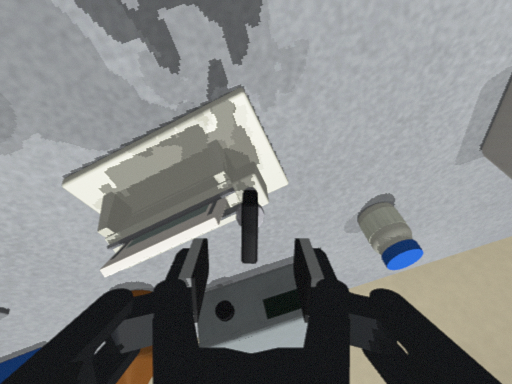

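Emit:
move_arm(commands=[0.5,0,0,0,0.5,0,0,0,0.4,0,0,0,0.2,0,0,0,0,0,0,0])

```text
time: 29.18
eef_pos: [0.4864, 0.1967, 0.1326]
tcp_rot: [-0.49, 0.39, 0.325, 0.709]
contact_force: [0.6, 0.1, 0.5]
opening: 0.528
```

Emit:
move_arm(commands=[0,0,0,0,0,0,0,0,0,0,0,0,0,0,0,0,0,0,0,0], jaw=0, force=40)

```text
time: 29.8
eef_pos: [0.4862, 0.1956, 0.1336]
tcp_rot: [-0.491, 0.39, 0.325, 0.708]
contact_force: [-4.4, -8.6, 3.9]
opening: 0.105
```

Run:
```python
from h import *
goslot([0,.074,.114])
im=ctrl.read_camera("wrist"); cv2.imwrite("pics/w11.png",im[:,:,::-1])
```

```text
tcp in slot mm [-1.000e-01  7.300e+01  1.174e+02] axes err deg: tilt -0.61 roll 64.13 tip y -0.04
t 29.8 tcp [0.4862 0.1956 0.1336] toolz yaw 76.18 tooly yaw 160.0 x [ 0.485  0.077 -0.871] op 9.0 F [-4.41 -8.55  3.89] q [ 0.2  -0.14  2.31 -0.04  0.46 -1.05]
units in tool axes now [0.134 0.012 0.039]
```

View pics/w11.png

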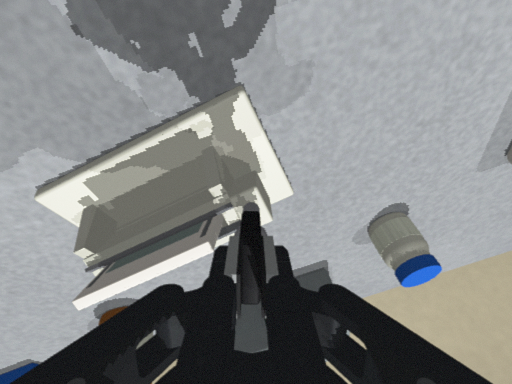

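Emit:
move_arm(commands=[0,0,0,0.6,0,0,0,1,0,0,0,1,0,0,0,1,0,0,0,1,0,0,0,1])

```text
time: 30.6
eef_pos: [0.4861, 0.1953, 0.1335]
tcp_rot: [-0.304, 0.458, 0.22, 0.806]
contact_force: [-5.8, -10.0, 5.5]
opening: 0.104
```

Run:
```python
from h import *
goslot([0,.074,.114])
print(ctrl.get_state()['wrist_torque'])
```

```text
tcp in slot mm [ -0.3  72.7 117.4] axes err deg: tilt -0.64 roll 36.01 tip y -0.07
t 30.6 tcp [0.4861 0.1953 0.1335] toolz yaw 48.91 tooly yaw 131.4 x [ 0.484  0.076 -0.872] op 8.9 F [-5.84 -9.97  5.51] q [ 0.2  -0.14  2.31 -0.05  0.46 -0.55]
units in tool axes now [0.134 0.033 0.04 ]
[-1.32211845  0.40419649 -0.55423803]
```

Emit:
move_arm(commands=[0,0,0,1,0,0,0,1,0,0,0,1,0,0,0,1,0,0,0,1,0,0,0,1,0,0,0,0.8,0,0,0,0.2,0,0,0,0])

```text
time: 31.72
eef_pos: [0.4859, 0.1951, 0.1333]
tcp_rot: [-0.049, 0.503, 0.073, 0.86]
contact_force: [-6.6, -11.2, 6.0]
opening: 0.105
```

Run:
```python
from h import *
goslot([0,.074,.114])
print(ctrl.get_state()['wrist_torque'])
```

```text
tcp in slot mm [ -0.6  72.6 117.4] axes err deg: tilt -0.68 roll 1.16 tip y -0.09
t 31.725 tcp [0.4859 0.1951 0.1333] toolz yaw 10.43 tooly yaw 100.1 x [ 0.484  0.076 -0.872] op 9.0 F [ -6.63 -11.22   5.98] q [ 0.2  -0.14  2.31 -0.05  0.46  0.05]
units in tool axes now [0.134 0.057 0.027]
[-1.31650824  0.4039331  -0.69883289]
```

Emit:
move_arm(commands=[0,0,0,0.3,0,0,0,0])

```text
time: 31.98
eef_pos: [0.4858, 0.1951, 0.1333]
tcp_rot: [-0.038, 0.504, 0.066, 0.86]
contact_force: [-6.4, -11.0, 6.2]
opening: 0.103
```

Emit:
move_arm(commands=[0,0,0,0,0,0,0,0,0,0,0,0], jaw=45)

```text
time: 32.35
eef_pos: [0.4866, 0.197, 0.1335]
tcp_rot: [-0.036, 0.503, 0.067, 0.861]
contact_force: [0.8, -0.7, -0.8]
opening: 0.53
```

Emit:
move_arm(commands=[-0.5,0,0,0,-1,0,0,0,-1,0,0,0,-1,-0.5,0,0,0,-1,0,0,0,-1,0,0,0,-0.5,0,0,0,0,0,0])

```text
time: 33.35
eef_pos: [0.4554, 0.1151, 0.2098]
tcp_rot: [-0.036, 0.502, 0.067, 0.861]
contact_force: [-0.2, -0.5, 0.6]
opening: 0.529
```

Run:
```python
from h import *
goslot([0,.074,.114])
s,p,M=tcp(); np.savez("w12.npz",p=p,M=M)
im=ctrl.read_camera("wrist"); cv2.imwrite("pics/w12.png",im[:,:,::-1])
im=cv2.imread("pics/w12.png");im=cv2.resize(im,None,fx=1.5,fy=1.5,interpolation=cv2.INTER_CUBIC)
cv2.imwrite("pics/w12r.png",im)
import fit
for dz in (.012,): cv2.polylines(im,[(PW(fit.wing(ST,1.4,dz),"w12.npz")*1.5).astype(int).reshape(-1,1,2)],True,(0,255,255),1)
for z in (.085,): cv2.polylines(im,[(PW(tf(ST,[[.004,.05,z],[.004,-.05,z],[-.004,-.05,z],[-.004,.05,z]]),"w12.npz")*1.5).astype(int).reshape(-1,1,2)],True,(0,0,255),1)
cv2.imwrite("pics/w12b.png",im)
im=ctrl.read_camera("top"); cv2.imwrite("pics/t12.png",cv2.resize(im[:,:,::-1],(800,600)))
im=ctrl.read_camera("side"); cv2.imwrite("pics/s12.png",im[:,:,::-1]);crop("pics/s12.png","pics/s12b.png",190,130,90,100,7)
```

```text
tcp in slot mm [  0.6  -1.6 204.9] axes err deg: tilt -0.47 roll -0.53 tip y 0.04
t 33.35 tcp [0.4554 0.1151 0.2098] toolz yaw 8.49 tooly yaw 98.7 x [ 0.487  0.079 -0.87 ] op 45.2 F [-0.25 -0.48  0.64] q [-0.01 -0.43  2.38  0.13  0.69 -0.24]
units in tool axes now [ 3.639  3.02  -0.023]
```

View pics/w12b.png

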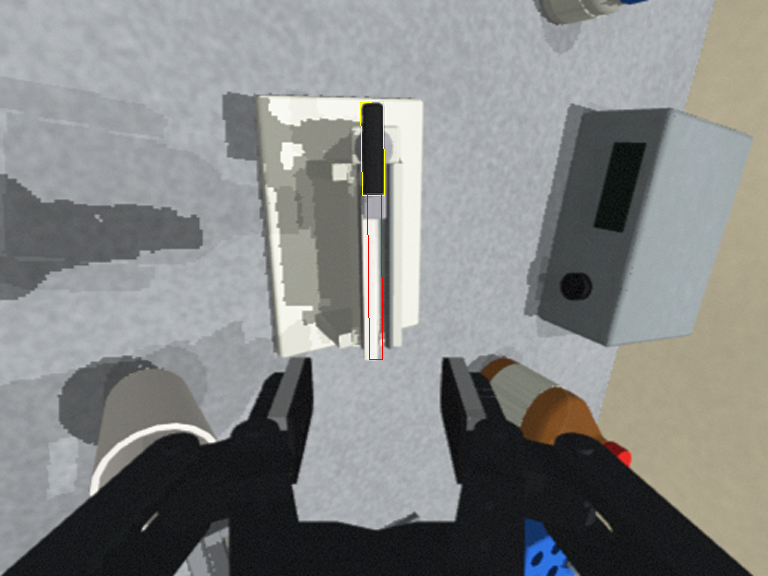

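View pics/t12.png

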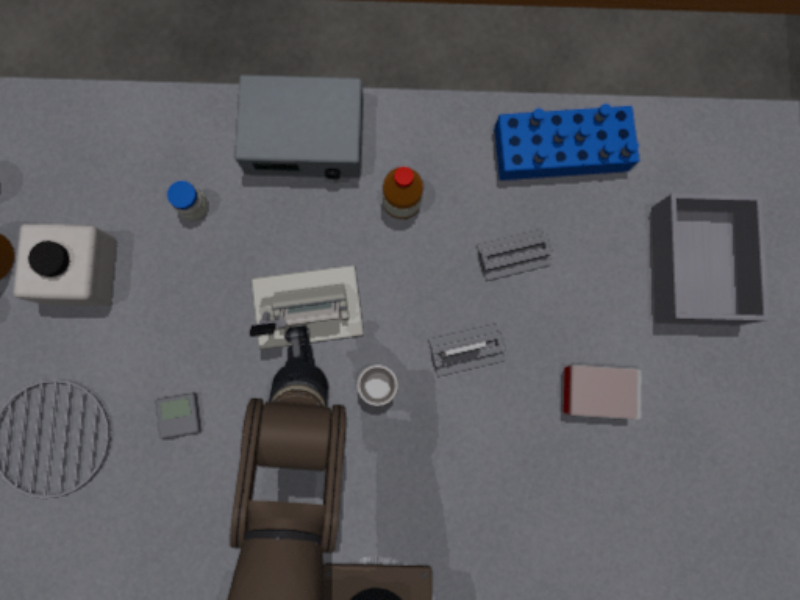

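View pics/s12b.png

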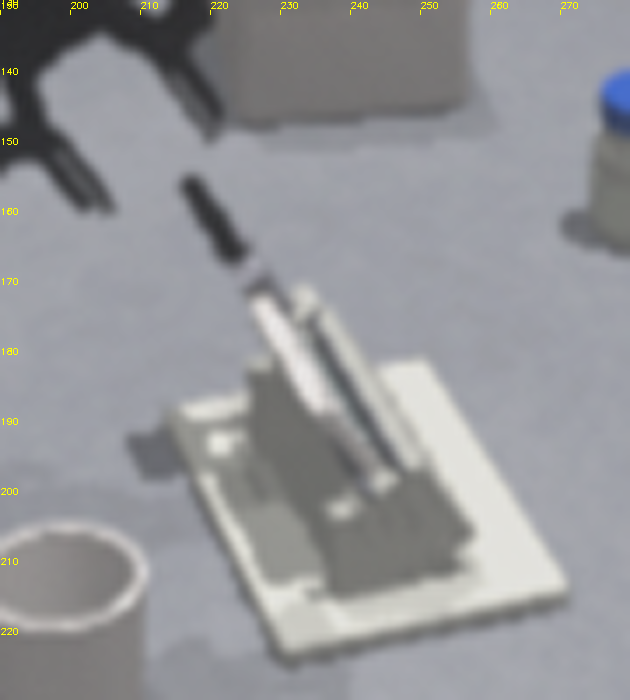

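```bash
python3 -c "
from plant import ctrl
print(ctrl.sign_off())"
```

```text
the job is handed in; nothing more can be done
None
```

The longer cassette is fully home in the slanted slot, the latch is turned to its stop, and I handed the job in at about 33.5 s. `sign_off` gives no verdict, so success rests on my own checks below.

- **Tilt:** the move commands cannot tilt the tool directly. I gripped the cassette by its faces, lifted it out, and tilted the tool by pushing the arm against its outer reach limit. That brought it to 29.5° of lean along the slot's direction.
- **Insertion:** the cassette went down the slot with no contact until it reached the floor. There I felt about 47 N at the wrist, with the tool at the height that matches "home". The latch was at about 0.28 rad then. I backed off and let go.
- **Latch:** I gripped the wing on its axis, turned it about 65° clockwise, released it and moved clear.

Last checks:
- **Latch angle:** in the wrist picture the wing lies on the outline drawn for 1.4 rad, and the steel arm is over the cassette's corner.
- **Cassette position:** its top edge is within about 1 to 2 mm of where a home cassette should be. It leans slightly towards the near wall, inside the tolerance.
- **Everything else:** the top picture shows the shorter cassette and the other objects where they started. The gripper is free, with contact force near zero.
- **One odd reading:** the wrist showed about 25 N for one moment in free air as the arm reached its reach limit. It read near zero at the next check.

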